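Make up two balance check kits

TASK

Make up two balance check kits from the loose things on the bench, each thing standing upright on the floor of a compartment of its own. The three-compartment tray gets the largest and the smallest of the three loose weights in its two outer compartments, with the capped vial between them; the two-compartment tray gets the middle-sized weight and the rubber stopper, either way round. Leave the petri dish, the white stirring bar and the weigh boat where they stand.

Things in the scene. Friction and masses are not known exactly. Their poses are not given: they have to be found in the camera images.
- large_weight_center (a point): the largest loose weight: one-piece polished metal calibration weight, a round body with a narrower knob on top, standing on the bench; 30 mm diameter, 52 mm high, about 0.2 kg. Origin: on its axis, half-way up; z is its axis, pointing up.
- medium_weight_center (a point): the middle-sized loose weight: one-piece polished metal calibration weight, a round body with a narrower knob on top, standing on the bench; 24 mm diameter, 42 mm high, about 0.1 kg. Origin: on its axis, half-way up; z is its axis, pointing up.
- small_weight_center (a point): the smallest loose weight: one-piece polished metal calibration weight, a round body with a narrower knob on top, standing on the bench; 18 mm diameter, 34 mm high, about 0.05 kg. Origin: on its axis, half-way up; z is its axis, pointing up.
- vial_center (a point): closed glass sample vial with a black screw cap, standing upright; 25 mm diameter, 54 mm high (cap 21 mm diameter, from 42 mm up), about 0.03 kg. Origin: on its axis, half-way up; z is its axis, pointing up.
- stopper_center (a point): solid orange-brown rubber stopper, slightly tapered, wider end up; 31 mm diameter, 25 mm high, about 0.02 kg. Origin: on its axis, half-way up; z is its axis, pointing up.
- tray_three: black kit tray with a grey floor, fixed, 98 x 160 x 12 mm, three open compartments in a row along its y, each 90 (x) by 48 mm (y) inside, floor 3 mm above the bench; walls and dividers 4 mm thick, tops 12 mm above the bench; thumb tabs stick 12 mm out of the ends. Origin: centre of the underside. Compartment centres: x = 0, y = -52, 0 and +52 mm. Behind the tray on the robot's right is a tall glass cabinet: stay in front of it.
- tray_two: black kit tray with a grey floor, fixed, 98 x 108 x 12 mm, two open compartments in a row along its y, each 90 (x) by 48 mm (y) inside, floor 3 mm above the bench; walls and dividers 4 mm thick, tops 12 mm above the bench; thumb tabs stick 12 mm out of the ends. Origin: centre of the underside. Compartment centres: x = 0, y = -26 and +26 mm. Behind the tray on the robot's right is a tall glass cabinet: stay in front of it.
- petri_dish: clear glass petri dish, 60 mm diameter, 14 mm high. Origin: centre of the underside. Light and loose, a bystander to be left where it stands.
- stir_bar: small white plastic stirring bar lying flat along its own y, 30 mm long, 9 mm thick. Origin: centre of the underside. Light and loose, a bystander to be left where it stands.
- weigh_boat: white square weigh boat (shallow dish), 55 x 55 x 16 mm. Origin: centre of the underside. Light and loose, a bystander to be left where it stands.
Not all that is in view belongs to the job. Leave any blue, pink or red look-alike of the part that bears stopper_center alone.

How it is judged:
By the outcome, as a careful person would: the job done as asked, in the order asked, and still so for the second after the job is handed in, with the robot touching nothing.
It also fails if it takes over 122 s, if anything falls off the work surface, if the arm or the gripper's body presses on something with over 40 N, if the wrist force passes 120 N, or if a joint passes its speed limit or range.

ROBOT

A 7-joint arm with a two-finger parallel gripper is mounted at the origin on a cart in front of the work surface, level with it; the furniture and walls round the work are solid. World frame = base frame: x ahead of the robot, y to its left, z up, the work surface at z = 0. Lengths are in m, angles in rad, forces in N, time in s.
With the tool pointing down it reaches from about 0.4 to 0.9 m from the base axis. Payload 5.6 kg.
Tool frame: the origin (TCP) lies midway between the tips of the shut fingers; the grasp point (between the pads) lies 19 mm behind it; y points along the fingers, z is the direction in which the jaws open and shut, and the axes are right-handed (so a half turn about y gives the same grasp; the last joint's range is limited). The gripper opens to 92 mm and grips with 3 to 60 N. Pads are 20 mm wide; open, the fingers measure 128 mm over their backs; the gripper's body (75 mm by 189 mm) begins 69 mm behind the grasp point.
Start: joints at [-1.239, 0.468, -0.012, 1.603, 0.006, 1.071, -0.056], TCP at [0.238, 0.605, 0.215] pointing down, gripper open.
Joint ranges: [-2.53, 2.53], [-0.31, 2.02], [-1.57, 1.55], [0.28, 2.44], [-1.29, 4.43], [0.15, 1.84], [-2.92, 2.92]. Speed limits (rad/s): [2.57, 2.57, 3.14, 3.14, 3.14, 3.14, 3.14].

INTERFACE

Orientations are given as a 3x3 rotation matrix whose columns are the frame's x, y, z axes.
In Python, from station import env, effector, solver, viewer, workorder, search_frame, tip_of gives the robot as it stands. Calls block until the motion is done:
- env.reach(position, orientation): joint-space move of the TCP to a pose.
- env.movel(position, frame=None, rate=0.15): straight line of the TCP; frame=None keeps the orientation; rate is the mean speed in m/s.
- env.goto_joints(angles): joint-space move.
- effector.release() and effector.grasp(squeeze=None): open the fingers fully, or close them until they stop; squeeze is the grip in N (None keeps the last).
- env.pause(seconds).
- solver.inverse_kinematics(position, orientation): joint angles nearest the present ones, or None.
- env.sense(): the state.
- viewer.read_camera(name): name is "scene" or "top" or "wrist"; returns (picture, depth): 384x512x3 uint8, red, green, blue; 384x512 float32, m along the optical axis (not along the pixel's ray), 0 where there is no reading.
- viewer.camera_info(name): a dict with "intrinsics" (3x3 intrinsics, pixels), "dist_coeffs" ([k1, k2, p1, p2, k3] as OpenCV has them; the pictures are not rectified), "eye" and "rotation" of the camera in the world; the wrist camera has in their place "T_tool_cam" (4x4, takes a point from camera to tool coordinates, whose origin is the TCP and whose axes are the tool frame's). Camera axes: x right, y up, looking along -z (the intrinsics and any distortion apply to the point x, -y, -z); pixel columns grow to the right and rows downward; lengths in m; the calibration is good to about 2 mm. A picture is of the moment at which its call begins: read the wrist's pose just before it. camera_info takes no time and is no camera call.
A pose or a line that the arm cannot do raises env.PlanningError and nothing moves.
- workorder.finish_job(): hands the job in, once; it reports no verdict.
Trained networks look in the newest picture that a camera, given by its name, has taken for a name from the list of things; names that differ only in an ending like _2 or _b are one class to them, and where a whole thing is asked for, a point or a joint stands for the part that bears it (a point fixed in the world has none). Each returns a list of dicts, best first, with "score" (0 to 1); they miss things now and then, are a little off and sometimes report something else, mostly with a low value. They report only what shows in the picture. A call takes as long as a camera call. They do not tell look-alikes from the thing itself.
- search_frame(camera, name): "at" ([x, y, z] in m, in world coordinates, good to about 4 mm: the middle of the surface that is visible of it).
- tip_of(camera, name): "at" ([x, y, z] in m, in world coordinates, good to about 4 mm: a listed point, or the origin of a listed thing).
The state is a dict: "t": time; "joint_positions": joint angles; "joint_velocities": joint speeds; "tau": joint torques, N m; "ee_pos": TCP position; "tcp_rot": TCP orientation; "wrist_force": force on the tool from outside, world axes, zero at the start; "moment": the same for the moment, N m; "gripper_width": finger opening in m.
Only numpy, scipy, OpenCV 4.12 (cv2) and the standard library are available. Lean on these libraries where they do the work, as an engineer would, in place of code of your own. Each camera call takes 0.05 s, during which the arm holds its last target. There are 200 camera calls.

## Working session

There is one attempt and no reset: what is moved stays moved. The work goes in short steps, each a Python script; the robot and the scene stay as the last script left them, time stands still between calls to the robot, and variables do not carry over. Pictures are saved under pics/ and viewed, about 12 in all and at most 16, crops included, and the job is handed in when it is done.

```bash
mkdir -p pics; ls
cat > h.py <<'E'
import numpy as np, cv2
from station import env, effector, solver, viewer, workorder, search_frame, tip_of
def snap(c,fn):
    p,d=viewer.read_camera(c); cv2.imwrite('pics/'+fn,p[:,:,::-1]); np.save('pics/'+fn+'.npy',d); return p,d
def w2p(c,P):
    i=viewer.camera_info(c); R=np.array(i['rotation']); q=(np.array(P,float).reshape(-1,3)-i['eye'])@R
    q=q*[1,-1,-1]; return cv2.projectPoints(q,np.zeros(3),np.zeros(3),np.array(i['intrinsics']),np.array(i['dist_coeffs']))[0][:,0]
def cloud(c,d):
    i=viewer.camera_info(c); h,w=d.shape; u,v=np.meshgrid(np.arange(w),np.arange(h))
    n=cv2.undistortPoints(np.stack([u,v],-1).reshape(-1,1,2).astype(np.float64),np.array(i['intrinsics']),np.array(i['dist_coeffs']))[:,0].reshape(h,w,2)
    q=np.dstack([n[...,0]*d,-n[...,1]*d,-d]); return q@np.array(i['rotation']).T+np.array(i['eye'])
E
python3 - <<'E'
from h import *
for c in ['scene','top']:
    snap(c,c+'0.png'); i=viewer.camera_info(c); print(c,np.round(i['eye'],3),np.round(i['rotation'],2).tolist())
    for n in ['large_weight_center','medium_weight_center','small_weight_center','vial_center','stopper_center','tray_three','tray_two','petri_dish','stir_bar','weigh_boat']:
        r=tip_of(c,n); print(n,[(np.round(x['at'],3).tolist(),np.round(w2p(c,x['at'])[0]).astype(int).tolist(),round(x['score'],2)) for x in r[:4]])
E
```

```text
pics
scene [-0.198  0.673  0.516] [[-0.72, 0.28, -0.63], [-0.69, -0.32, 0.64], [-0.02, 0.9, 0.43]]
large_weight_center [([0.475, -0.137, 0.027], [289, 181], 0.58)]
medium_weight_center [([0.569, -0.135, 0.021], [261, 173], 0.63)]
small_weight_center [([0.479, 0.135, 0.018], [205, 225], 0.44)]
vial_center [([0.44, 0.293, -0.002], [154, 274], 0.72), ([0.476, 0.051, 0.026], [234, 209], 0.61), ([0.563, -0.052, -0.001], [240, 192], 0.34)]
stopper_center [([0.39, 0.012, 0.01], [275, 221], 0.7), ([0.472, -0.041, 0.014], [264, 200], 0.64), ([0.414, -0.14, 0.014], [310, 193], 0.61), ([0.389, -0.068, 0.013], [299, 207], 0.47)]
tray_three [([0.442, 0.296, -0.002], [152, 274], 0.84)]
tray_two [([0.427, -0.319, -0.0], [347, 174], 0.78), ([0.469, -0.039, 0.014], [264, 200], 0.24)]
petri_dish [([0.442, 0.296, -0.001], [152, 274], 0.61), ([0.557, 0.038, 0.0], [215, 205], 0.57), ([0.473, 0.053, 0.027], [235, 209], 0.17)]
stir_bar [([0.56, -0.049, 0.002], [240, 192], 0.42)]
weigh_boat [([0.559, 0.13, -0.001], [184, 220], 0.55), ([0.442, 0.298, -0.003], [152, 275], 0.23)]
top [ 0.304 -0.014  1.269] [[-0.02, 0.99, -0.15], [-1.0, -0.02, -0.01], [-0.01, 0.15, 0.99]]
large_weight_center [([0.475, -0.14, 0.025], [306, 195], 0.38)]
medium_weight_center [([0.564, -0.138, 0.019], [304, 167], 0.48)]
small_weight_center [([0.479, 0.13, 0.015], [217, 196], 0.46)]
vial_center [([0.476, 0.049, 0.029], [243, 196], 0.57)]
stopper_center [([0.471, -0.042, 0.013], [273, 198], 0.61), ([0.412, -0.142, 0.014], [306, 216], 0.58), ([0.386, -0.065, 0.015], [282, 225], 0.55), ([0.39, 0.013, 0.014], [256, 224], 0.46)]
tray_three [([0.442, 0.293, -0.006], [166, 209], 0.96), ([0.473, -0.139, 0.026], [305, 196], 0.7)]
tray_two [([0.424, -0.317, 0.001], [362, 211], 0.91)]
petri_dish [([0.555, 0.035, -0.001], [248, 172], 0.87)]
stir_bar [([0.564, -0.053, 0.002], [276, 168], 0.52)]
weigh_boat [([0.56, 0.124, -0.0], [220, 171], 0.84)]
```

View pics/top0.png

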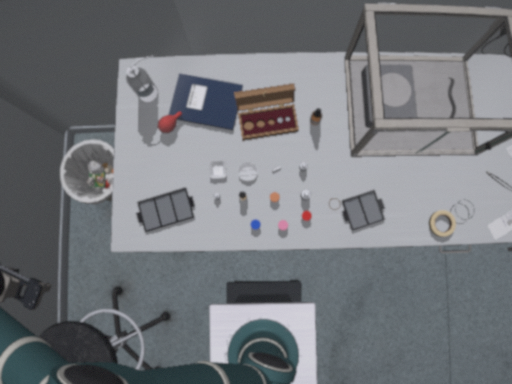

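View pics/scene0.png

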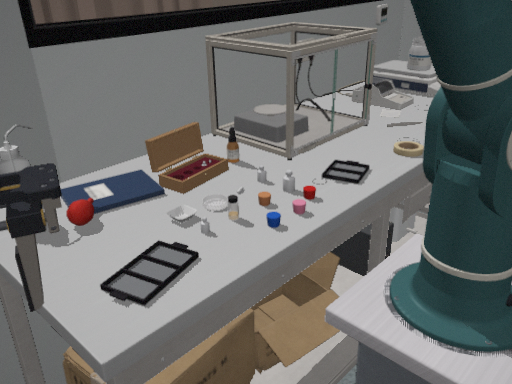

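```bash
cat >> h.py <<'E'
def down(a):
    z=np.array([np.cos(a),np.sin(a),0]); y=np.array([0,0,-1.]); return np.column_stack([np.cross(y,z),y,z])
def wcloud(d,s):
    i=viewer.camera_info('wrist'); h,w=d.shape; u,v=np.meshgrid(np.arange(w),np.arange(h)); T=np.array(i['T_tool_cam'])
    n=cv2.undistortPoints(np.stack([u,v],-1).reshape(-1,1,2).astype(np.float64),np.array(i['intrinsics']),np.array(i['dist_coeffs']))[:,0].reshape(h,w,2)
    q=np.dstack([n[...,0]*d,-n[...,1]*d,-d]); q=q@T[:3,:3].T+T[:3,3]
    return q@np.array(s['tcp_rot']).T+np.array(s['ee_pos'])
E
python3 - <<'E'
from h import *
p=cv2.imread('pics/top0.png'); C=cloud('top',np.load('pics/top0.png.npy'))
print('bench z',np.median(C[215:235,200:240,2]))
for n,c in [('t3',(.442,.294)),('t2',(.425,-.318))]:
    m=(p.max(2)<115)&(np.hypot(C[...,0]-c[0],C[...,1]-c[1])<.12)&(C[...,0]>.33)&(C[...,2]>-.02)
    k,l,st,_=cv2.connectedComponentsWithStats(m.astype(np.uint8)); j=1+np.argmax(st[1:,4])
    P=C[l==j][:,:2].astype(np.float32); r=cv2.minAreaRect(P*1000); print(n,r)
s=env.sense(); print(np.round(s['tcp_rot'],2).tolist(),s['gripper_width']); print(np.round(viewer.camera_info('wrist')['T_tool_cam'],3).tolist(), viewer.camera_info('wrist')['intrinsics'])
for a in (np.pi/2,-np.pi/2):
  for q in [(.4,0,.35),(.44,.294,.3),(.425,-.318,.3),(.567,-.136,.02)]:
    r=solver.inverse_kinematics(q,down(a)); print(a,q,None if r is None else np.round(r,2))
E
```

```text
bench z 1.533489170091329e-05
t3 ((439.3235168457031, 294.1971435546875), (100.33769989013672, 184.58932495117188), 15.903548240661621)
t2 ((426.0548095703125, -317.38720703125), (99.18463897705078, 129.5051727294922), 16.606468200683594)
[[0.93, 0.0, 0.37], [-0.37, -0.0, 0.93], [0.0, -1.0, 0.0]] 0.09186746175920389
[[-0.0, -0.962, -0.273, -0.075], [-0.0, 0.273, -0.962, -0.17], [1.0, -0.0, -0.0, -0.001], [0.0, 0.0, 0.0, 1.0]] [[286.35524921   0.         255.55755567]
 [  0.         286.35524921 196.26783128]
 [  0.           0.           1.        ]]
1.5707963267948966 (0.4, 0, 0.35) [-0.65 -0.15  0.51  2.01  0.08  1.27  1.4 ]
1.5707963267948966 (0.44, 0.294, 0.3) [-0.7   0.18  0.05  1.8  -0.01  1.16  0.93]
1.5707963267948966 (0.425, -0.318, 0.3) [-0.5   0.52  1.49  1.85 -0.54  1.29  2.72]
1.5707963267948966 (0.567, -0.136, 0.02) [-0.04  0.63  0.28  1.9  -0.28  0.65  1.99]
-1.5707963267948966 (0.4, 0, 0.35) [-0.82 -0.18  0.66  2.01  0.12  1.28 -1.78]
-1.5707963267948966 (0.44, 0.294, 0.3) [-1.18  0.19  0.61  1.83 -0.12  1.16 -2.1 ]
-1.5707963267948966 (0.425, -0.318, 0.3) [-0.41  0.33  1.24  1.85 -0.34  1.2  -0.63]
-1.5707963267948966 (0.567, -0.136, 0.02) [-0.27  0.69  0.6   1.92 -0.58  0.71 -0.89]
```

Run:
```python
from h import *
env.reach((.43,0,.22),down(np.pi/2))
s=env.sense(); p,d=snap('wrist','w1.png'); C=wcloud(d,s); np.save('pics/w1C.npy',C)
print('t',s['t'])
m=((C[...,2]>.007)&(C[...,0]>.36)&(C[...,0]<.62)&(abs(C[...,1])<.22)&(d>0)).astype(np.uint8)
k,l,st,_=cv2.connectedComponentsWithStats(m)
for j in range(1,k):
    if st[j,4]<25: continue
    P=C[l==j]; top=P[P[:,2]>P[:,2].max()-.004]
    print(st[j,:5],'bb',np.round(P[:,:2].min(0),3),np.round(P[:,:2].max(0),3),'zmax',P[:,2].max().round(3),'topmid',((top[:,:2].min(0)+top[:,:2].max(0))/2).round(4),'n',len(top))
for n in ['large_weight_center','medium_weight_center','small_weight_center','vial_center','stopper_center']:
    r=tip_of('wrist',n); print(n,[(np.round(x['at'],4).tolist(),round(x['score'],2)) for x in r[:4]])
```

```text
t 3.3667
[190 130  25  25 490] bb [ 0.372 -0.084] [ 0.402 -0.054] zmax 0.028 topmid [ 0.3875 -0.0692] n 464
[255 133  25  25 472] bb [ 0.376 -0.002] [0.406 0.029] zmax 0.027 topmid [0.3912 0.0135] n 467
[135 152  27  24 514] bb [ 0.4   -0.156] [ 0.43  -0.126] zmax 0.028 topmid [ 0.4148 -0.1414] n 442
[402 161  20  51 411] bb [0.413 0.2  ] [0.484 0.22 ] zmax 0.014 topmid [0.4482 0.2101] n 335
[211 194  23  24 435] bb [ 0.458 -0.061] [ 0.488 -0.031] zmax 0.028 topmid [ 0.473  -0.0459] n 383
[138 197  29  27 574] bb [ 0.463 -0.156] [ 0.493 -0.126] zmax 0.054 topmid [ 0.4781 -0.1409] n 108
[284 198  22  28 447] bb [0.465 0.038] [0.488 0.062] zmax 0.056 topmid [0.4779 0.0508] n 208
[343 203  17  16 206] bb [0.472 0.122] [0.49 0.14] zmax 0.036 topmid [0.4808 0.1311] n 47
[    0   225   512   159 45958] bb [ 0.399 -0.082] [0.593 0.123] zmax 0.345 topmid [ 0.4082 -0.0012] n 4682
[260 239  41  39 300] bb [0.527 0.006] [0.587 0.064] zmax 0.017 topmid [0.5572 0.0349] n 154
[211 257  18   9  63] bb [ 0.557 -0.067] [ 0.57  -0.042] zmax 0.01 topmid [ 0.5635 -0.0544] n 63
large_weight_center [([0.4808, -0.1351, 0.0302], 0.93)]
medium_weight_center [([0.4693, -0.0465, 0.0162], 0.25)]
small_weight_center [([0.4807, 0.1328, 0.0163], 0.46)]
vial_center [([0.4753, 0.0546, 0.0267], 0.61)]
stopper_center [([0.4127, -0.1372, 0.0121], 0.88), ([0.388, -0.064, 0.0129], 0.8), ([0.4717, -0.0483, 0.0172], 0.6), ([0.564, 0.1315, 0.0023], 0.26)]
```

View pics/w1.png

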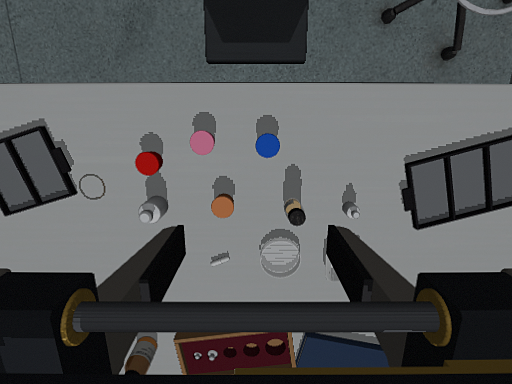

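```bash
cat >> h.py <<'E'
A=np.pi/2; T3=(.4398,.2942,np.deg2rad(16)); T2=(.4258,-.3175,np.deg2rad(16.3)); H=.13
def slot(T,y): return np.array([T[0]-np.sin(T[2])*y,T[1]+np.cos(T[2])*y])
def pick(xy,sq,a=A,z=.012):
    effector.release()
    env.reach((*xy,H),down(a)); env.movel((*xy,z),rate=.15); effector.grasp(squeeze=sq)
    w=env.sense()['gripper_width']; env.movel((*xy,H),rate=.2); s=env.sense()
    print('width',round(w,4),round(s['gripper_width'],4),'F',np.round(s['wrist_force'],1),'t',s['t'])
def place(xy,a,z=.0155):
    env.movel((*xy,H),down(a),rate=.3); env.movel((*xy,z),rate=.1); s=env.sense()
    print('at',np.round(s['ee_pos'],4),'w',round(s['gripper_width'],4),'F',np.round(s['wrist_force'],1))
    effector.release(); env.movel((*xy,H),rate=.2); print('t',env.sense()['t'])
E
python3 - <<'E'
from h import *
for T,ys in ((T3,(-.052,0,.052)),(T2,(-.026,.026))):
  for y in ys:
    for a in (T[2],T[2]+np.pi,):
      r=solver.inverse_kinematics((*slot(T,y),.0155),down(a)); print(slot(T,y).round(3),round(a,2),None if r is None else np.round(r,2))
pick((.4767,-.1397),30)
snap('wrist','w2.png')
E
```

```text
[0.454 0.244] 0.28 [-0.86  0.57  0.38  2.07 -0.38  0.56  0.07]
[0.454 0.244] 3.42 [-0.19  0.6  -0.46  2.03  0.45  0.61  2.47]
[0.44  0.294] 0.28 [-0.93  0.58  0.35  2.04 -0.35  0.58 -0.06]
[0.44  0.294] 3.42 [-0.72  0.56  0.08  2.02 -0.08  0.56  2.84]
[0.425 0.344] 0.28 [-1.01  0.6   0.34  2.   -0.34  0.6  -0.16]
[0.425 0.344] 3.42 [-0.79  0.58  0.06  1.98 -0.06  0.58  2.73]
[ 0.433 -0.342] 0.28 [ 0.21  0.64  0.51  1.99 -0.51  0.64  1.34]
[ 0.433 -0.342] 3.43 [-0.26  1.15  1.33  2.02 -1.27  1.19 -1.21]
[ 0.419 -0.293] 0.28 [ 0.15  0.59  0.5   2.09 -0.5   0.58  1.29]
[ 0.419 -0.293] 3.43 [-0.36  1.11  1.33  2.12 -1.27  1.15 -1.22]
width 0.0292 0.0294 F [-0.2  1.3 -1.7] t 7.2417
```

View pics/w2.png

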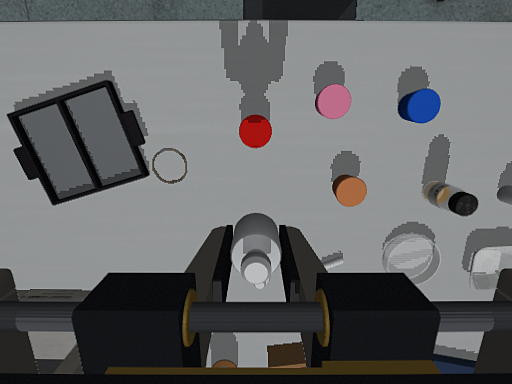

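Run:
```python
from h import *
place(slot(T3,-.052),T3[2])
pick((.4765,.0505),15)
snap('wrist','w3.png')
```

```text
at [0.4546 0.2445 0.0159] w 0.0293 F [-0.4  0.  -1.9]
t 12.0917
width 0.0243 0.0247 F [-0.2  0.1 -0.4] t 16.3417
```

View pics/w3.png

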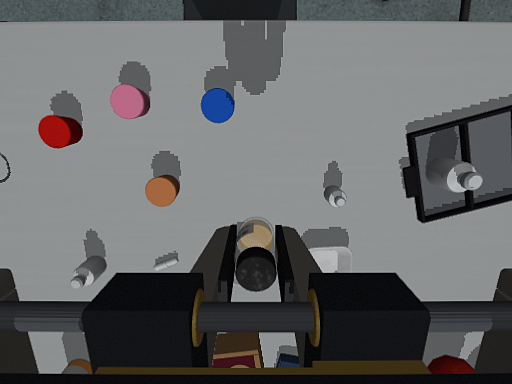

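Run:
```python
from h import *
place(slot(T3,0),T3[2],.0152)
pick((.480,.1313),15)
s=env.sense(); p,d=snap('wrist','w4.png'); C=wcloud(d,s)
m=(C[...,2]>.018)&(abs(C[...,0]-.567)<.03)&(abs(C[...,1]+.136)<.03); P=C[m]; print('med',P.min(0) if len(P) else 0,P.max(0) if len(P) else 0)
```

```text
at [0.4402 0.2944 0.0155] w 0.0247 F [ 0.9 -0.6 -0.7]
t 21.0
width 0.0179 0.018 F [-1.  -0.6 -1. ] t 25.2833
med [ 0.55469371 -0.14450887  0.01804985] [ 0.57675866 -0.12395439  0.03051192]
```

View pics/w4.png

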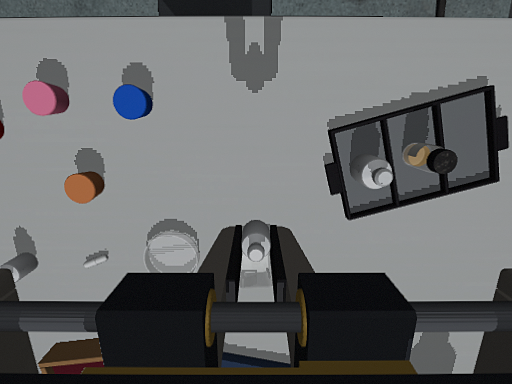

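Run:
```python
from h import *
place(slot(T3,.052),T3[2],.0152)
env.reach((.60,-.155,.15),down(np.deg2rad(120)))
s=env.sense(); p,d=snap('wrist','w5.png'); C=wcloud(d,s); print(s['t'])
m=((C[...,2]>.007)&(C[...,2]<.07)&(C[...,0]>.36)&(C[...,0]<.62)&(abs(C[...,1])<.22)&(d>0)).astype(np.uint8)
k,l,st,_=cv2.connectedComponentsWithStats(m)
for j in range(1,k):
    if st[j,4]<40: continue
    P=C[l==j]; print(st[j],np.round(P.min(0),3),np.round(P.max(0),3))
print(tip_of('wrist','medium_weight_center'))
```

```text
at [0.4259 0.3445 0.0156] w 0.0181 F [ 0.9  0.7 -0.3]
t 29.9583
32.1583
[ 350   10   37   39 1089] [ 0.4   -0.157  0.007] [ 0.43  -0.126  0.028]
[ 424   26   42   38 1177] [ 0.372 -0.085  0.007] [ 0.403 -0.054  0.027]
[483  79  29  33 747] [ 0.381 -0.002  0.007] [0.407 0.025 0.027]
[391 122  36  31 863] [ 0.458 -0.062  0.007] [ 0.488 -0.031  0.027]
[275 158  24  25 455] [ 0.555 -0.149  0.007] [ 0.579 -0.125  0.044]
[336 198  25   9 119] [ 0.557 -0.067  0.007] [ 0.572 -0.041  0.011]
[389 210  54  50 603] [0.528 0.005 0.007] [0.587 0.065 0.017]
[451 252  52  20 322] [0.536 0.099 0.007] [0.574 0.151 0.018]
[{'at': [0.5655, -0.1329, 0.0191], 'score': 0.64}]
```

View pics/w5.png

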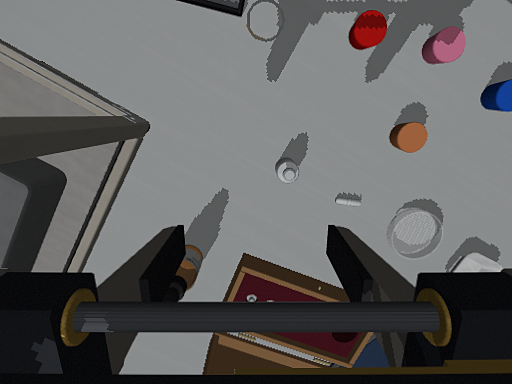

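Run:
```python
from h import *
C=cloud('top',np.load('pics/top0.png.npy')); m=(C[...,2]>.03)&(C[...,1]<-.22)&(C[...,0]>.3); print('cab min x,max y',np.percentile(C[m][:,0],.5),C[m][:,0].min(),C[m][:,1].max())
pick((.566,-.1363),20,np.deg2rad(120))
env.movel((.44,-.137,H),down(T2[2]),rate=.25)
place(slot(T2,-.026),T2[2],.0152)
pick((.4718,-.0445),12)
snap('wrist','w6.png')
```

```text
cab min x,max y 0.5912548393206057 0.5819127660778589 -0.22004364645958288
width 0.0229 0.023 F [-0.1  1.2 -0. ] t 35.4833
at [ 0.4335 -0.3428  0.0156] w 0.0229 F [ 0.8 -0.4 -0.5]
t 41.3917
width 0.0307 0.0304 F [ 0.5  0.7 -0.5] t 45.3833
```

View pics/w6.png

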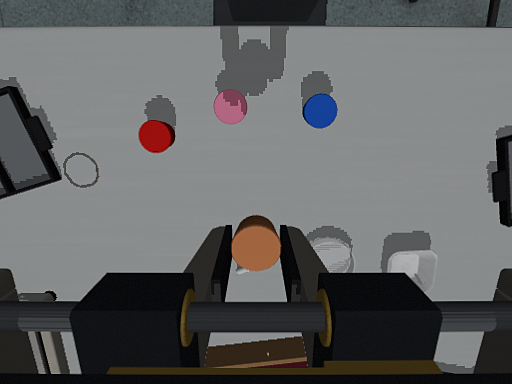

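Run:
```python
from h import *
place(slot(T2,.026),T2[2],.0152)
def look(fn,c):
    s=env.sense(); p,d=snap('wrist',fn); C=wcloud(d,s)
    m=((C[...,2]>.019)&(C[...,2]<.08)&(np.hypot(C[...,0]-c[0],C[...,1]-c[1])<.11)).astype(np.uint8)
    k,l,st,_=cv2.connectedComponentsWithStats(m)
    for j in range(1,k):
        if st[j,4]>30: P=C[l==j]; q=(P.min(0)+P.max(0))[:2]/2-c[:2]; R=np.array([[np.cos(c[2]),np.sin(c[2])],[-np.sin(c[2]),np.cos(c[2])]]); print(fn,'local',(R@q).round(4),'zmax',P[:,2].max().round(3))
    return p
env.reach((.50,-.26,.2),down(A)); a=look('w7.png',T2)
env.reach((.50,.24,.2),down(A)); b=look('w8.png',T3)
cv2.imwrite('pics/both.png',np.hstack([a,b])[:280,:,::-1][:, ::1].copy() if 0 else cv2.resize(np.hstack([a,b])[:280],(800,219))[:,:,::-1])
t,_=snap('top','top1.png'); cv2.imwrite('pics/topc.png',cv2.resize(t[140:250,120:410],None,fx=2.7,fy=2.7,interpolation=cv2.INTER_CUBIC)[:,:,::-1]); print(env.sense()['t'])
```

```text
at [ 0.4188 -0.2928  0.0154] w 0.0304 F [ 0.5 -0.1 -0.2]
t 49.8917
w7.png local [0.0005 0.023 ] zmax 0.031
w7.png local [ 0.0009 -0.0281] zmax 0.048
w8.png local [0.0013 0.0501] zmax 0.04
w8.png local [ 0.0005 -0.0038] zmax 0.059
w8.png local [ 0.0015 -0.054 ] zmax 0.057
52.725
```

View pics/both.png

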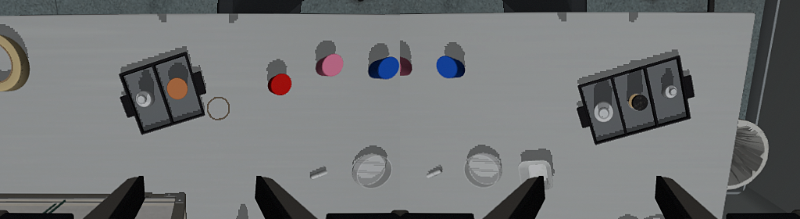

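View pics/w7.png

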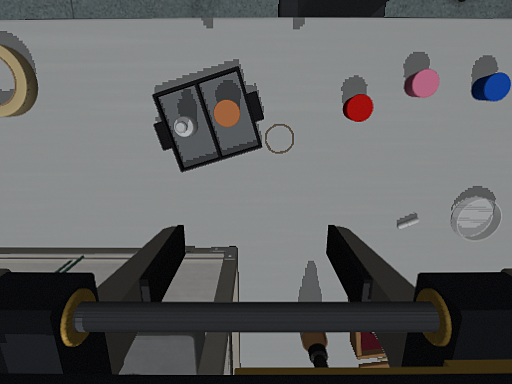

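```bash
python3 -c "
from h import *
workorder.finish_job(); print(env.sense()['t'])"
```

```text
the job is handed in; nothing more can be done
the job is handed in; nothing more can be done
```

Both kits are made up and the job is handed in, at about 53 s on the robot's clock (limit 122 s).

- **Three-compartment tray:** the large and small weights are in the two outer compartments, with the vial between them.
- **Two-compartment tray:** the medium weight and the orange stopper each have a compartment.

**Last checks:** After the last placing, wrist pictures and depth showed each item within 4 mm of its compartment centre. Each stood at the right height once 3 mm for the tray floor and the wrist camera's reading about 2 mm high are allowed for. The blue, pink and red look-alikes and the three bystanders showed no visible change. I judged the bystanders from the pictures only and did not re-measure them after the last placing. No check failed.

**One disagreement:** in the first wrist view the network reported the stopper as the medium weight, with a low score. That view hid the real medium weight, so I measured it again from closer before picking it up.

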